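Shut the loaded dry-storage cabinet

TASK

Two small clear-walled dry-storage cabinets stand side by side with their doors ajar. Push shut the door of the one that holds glassware, fully home past its spring catch so that it stays closed. Leave the empty cabinet's door open as it stands, and do not disturb the brown bottle.

Things in the scene. Friction and masses are not known exactly. Their poses are not given: they have to be found in the camera images.
- loaded_door (a joint): Door to be shut, on the cabinet holding a beaker, a bottle and 2 vials. Rad, 0 = shut on its stop, grows as it opens (starts 0.35 to 0.7). Hinge vertical, at the cabinet's front left edge seen from the robot; opens towards the robot; stays where left. At 0.10 a pin meets a spring ball: about 4 N takes it over; below 0.035 the ball pulls it home. Cabinet fixed, 160 wide, 130 deep, 170 mm high.
- loaded_push (a point): Where to push that door: outer face near the free (right) edge, 30 mm below the top, 35 mm from the edge. x = into the door (push this way), y = along the door to the hinge, z up; hinge axis at +125 mm y, +12 mm x. Door 160 wide, 12 thick, 8 to 170 mm over the table. A vertical pull handle stands 30 mm out, 13 mm from the edge, 48 to 96 mm over the table.
- empty_push (a point): The same point, with the same axes, on the door of the other cabinet, which is identical but empty and is to be left as it is. That door too stands 0.35 to 0.7 rad open and moves easily. Which cabinet is on the left varies; their centres are 180 to 325 mm apart.
- bottle_amber: Brown reagent bottle with black cap, 54 mm across, 105 mm high, loose, upright on the table to the right of the cabinets and nearer the robot; origin at the centre of its underside. A bystander.

How it is judged:
At the end, for the whole second after the job is handed in: The glassware cabinet's door is seated on its catch (less than 0.03 rad open, 5 mm at the free edge) and stays so; the empty cabinet's door is within 30 mm of where it stood; the brown bottle is upright (within 10 degrees) and within 30 mm of where it stood (value of joint loaded_door below 0.03 rad and distance of each of empty_push, bottle_amber from where it was at the start of the episode below 0.03 m and angle between bottle_amber's own z axis and vertical below 0.17 rad); the robot touches nothing.
It fails at once if the empty cabinet's door is moved more than 30 mm (distance of empty_push from where it was at the start of the episode above 0.03 m).
It fails at once if the brown bottle is tipped over (angle between bottle_amber's own z axis and vertical above 0.5 rad).
It also fails if it takes over 29 s, if anything falls off the work surface, if the arm or the gripper's body presses on something with over 40 N, if the wrist force passes 120 N, or if a joint passes its speed limit or range.

ROBOT

A 6-joint arm with a two-finger parallel gripper is mounted at the origin on a cart in front of the work surface, level with it; the furniture and walls round the work are solid. World frame = base frame: x ahead of the robot, y to its left, z up, the work surface at z = 0. Lengths are in m, angles in rad, forces in N, time in s.
With the tool pointing down it reaches from about 0.375 to 0.9 m from the base axis. Payload 3.1 kg.
Tool frame: the origin (TCP) lies at the very end of the fingers, on their centre line; the grasp point (between the pads) lies 19 mm behind it (manip.hold_point_z is the distance from the TCP to the grasp point, in m); y points along the fingers, z is the direction in which the jaws open and shut, and the axes are right-handed (so a half turn about y gives the same grasp; the last joint's range is limited). The gripper opens to 85 mm and grips with 20 to 120 N. Pads are 22 mm wide; open, the fingers measure 114 mm over their backs; the gripper's body (76 mm by 85 mm) begins 54 mm behind the grasp point. The pads swing forward as they close: fully open they stand 13 mm farther back than shut.
Start: joints at [-1.502, 0.527, 1.433, -0, 1.181, -0.178], TCP at [0.153, -0.606, 0.231] pointing down, gripper open.
Joint ranges: [-3.08, 3.08], [-0.75, 2.2], [0.22, 2.44], [-1.43, 4.57], [0, 2.65], [-2.85, 2.85]. Speed limits (rad/s): [2.79, 2.79, 3.14, 3.14, 3.14, 3.14].

INTERFACE

Orientations are given as a unit quaternion [x, y, z, w].
In Python, from station import manip, eyes, workorder gives the robot as it stands. The module is installed in compiled form; this text tells all that it offers.
- The arm moves only by the shell command python3 -m jog 'ROWS' [OPENING] [FORCE]. ROWS is JSON, a list of rows, each a list of 2 entries, a list of its own where there are three numbers: the shift along the tool's x, y, z in cm, then the turn about the tool's y in rad. A call has 1 to 20 rows; each row is the pose to reach, as a shift and turn from the pose commanded when the call began, along the tool's axes at that moment; what a row does not reach only later rows make up. A row lasts 1/12 s, in which the tool goes at most 41.7 mm and 7.16 degrees, less where a joint would pass 70% of its speed; a pose out of reach is approached as far as the arm can. A call with a gripper value outside its range is refused whole. OPENING is the finger opening in cm, from 0 to 8.54, set as the call begins (- or left out, the last holds). The fingers move at their own pace and stop on an object; FORCE is the grip in N (left out, the last holds). Time passes only in rows, so rows that repeat a pose let the fingers close. It gives the time, the measured TCP pose, the force and the opening at its end, in the units of the state.
- manip.sense(): the state, without advancing time (a new reading comes with each control period).
- eyes.snapshot(name): name is "scene" or "side" or "wrist"; returns a dict with "frame" (400x640x3 uint8, red, green, blue), "vfov" (degrees; the focal length in pixels is half the picture's height over the tangent of half this angle, whatever the lens; pixels are square), "cx", "cy" (the principal point, pixels), "rvec" (rotation vector, rad) and "tvec" (3), from world to camera coordinates, as OpenCV has them. Camera axes: x right, y down, z forward; pixel columns grow to the right and rows downward; lengths in m; the calibration is good to about 2 mm. A picture is of the moment at which its call begins. There is no depth.
- workorder.sign_off(): hands the job in, once; it reports no verdict.
The state is a dict: "t": time; "q": joint angles; "qd": joint speeds; "tau": joint torques, N m; "tcp_pos": TCP position; "tool_rot": TCP orientation; "force": force on the tool from outside, world axes, zero at the start; "ft_torque": the same for the moment, N m; "finger_gap": opening from 0.0 (shut) to 1.0 (fully open).
Only numpy, scipy, OpenCV 4.12 (cv2) and the standard library are available. Lean on these libraries where they do the work, as an engineer would, in place of code of your own. Each camera call takes 0.05 s, during which the arm holds its last target. There are 200 camera calls.

## Working session

There is one attempt and no reset: what is moved stays moved. The work goes in short steps, Python scripts to look and compute and a shell command to move; the robot and the scene stay as the last step left them, time stands still between calls to the robot, and variables do not carry over. Pictures are saved under pics/ and viewed, about 8 in all and at most 12, crops included, and the job is handed in when it is done.

```bash
mkdir -p pics; cat > h.py <<'E'
import numpy as np,cv2
from scipy.spatial.transform import Rotation as R
from station import manip,eyes,workorder
def snap(n,f):
    s=eyes.snapshot(n);cv2.imwrite('pics/'+f,s['frame'][:,:,::-1]);
    np.savez('pics/'+f+'.npz',**{k:v for k,v in s.items() if k!='frame'});return s
def ray(f,u,v):
    s=np.load('pics/'+f+'.npz');fl=200/np.tan(np.radians(float(s['vfov'])/2))
    M=cv2.Rodrigues(s['rvec'])[0];c=-M.T@s['tvec'].ravel()
    return c,M.T@np.array([(u-s['cx'])/fl,(v-s['cy'])/fl,1])
def atz(f,u,v,z):
    c,d=ray(f,u,v);return c+d*(z-c[2])/d[2]
def proj(f,P):
    s=np.load('pics/'+f+'.npz');fl=200/np.tan(np.radians(float(s['vfov'])/2))
    P=cv2.Rodrigues(s['rvec'])[0]@np.array(P)+s['tvec'].ravel();return P[:2]/P[2]*fl+[float(s['cx']),float(s['cy'])]
E
python3 - <<'E'
from h import *
for n in('scene','side'):
    s=snap(n,n+'0.png');M=cv2.Rodrigues(s['rvec'])[0];print(n,-M.T@s['tvec'].ravel(),M[2],s['vfov'])
print(manip.sense())
E
```

```text
scene [0.09574054 0.80789326 0.51074593] [ 0.39607885 -0.84295337 -0.36407575] 49.70985516005251
side [ 0.52242642 -0.86090891  0.75205455] [ 0.01496814  0.78028755 -0.62524179] 56.857147357546495
{'t': 0.1, 'q': array([-1.50149730e+00,  5.28393300e-01,  1.43379794e+00,  3.54594995e-06,
        1.18139315e+00, -1.78503565e-01]), 'qd': array([-0.00016498, -0.00133581, -0.0013328 ,  0.00086486,  0.00031144,
       -0.00029219]), 'tau': array([ 6.68544471e-04, -4.43303096e+01, -1.78586787e+01, -2.67235100e-04,
        3.86036671e-03, -7.93541574e-06]), 'tcp_pos': array([ 0.15327775, -0.60523848,  0.23041156]), 'tool_rot': array([-0.08734735,  0.70238892, -0.70098277,  0.08742653]), 'force': array([-0.29134104,  0.31193814, -0.68178477]), 'ft_torque': array([ 0.00376094,  0.05149723, -0.01278072]), 'finger_gap': 1.0028737928777645}
```

View pics/scene0.png

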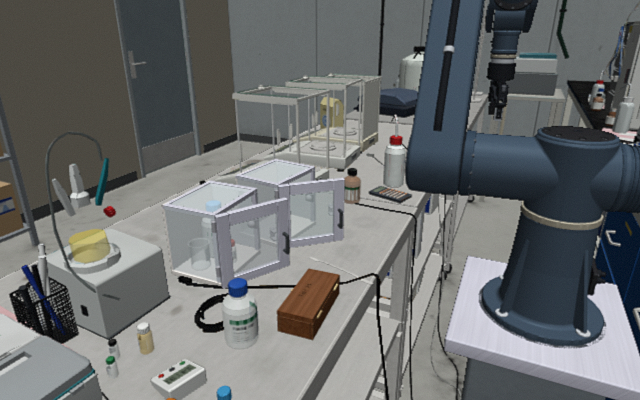

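View pics/side0.png

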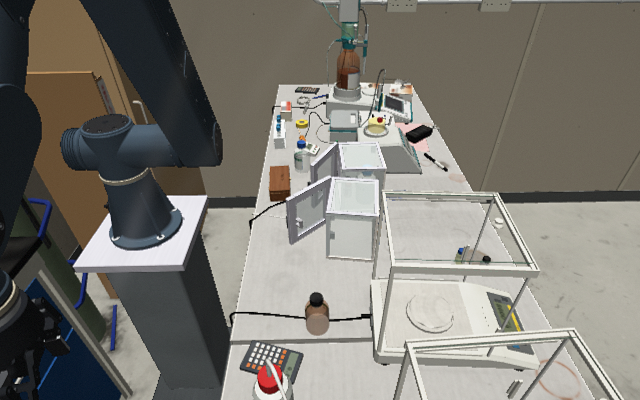

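The scene view shows glassware in the cabinet nearest that camera, on the robot's left, around pixel (210,240). The right one looks empty. I'll enlarge both views to confirm.

```bash
python3 - <<'E'
import cv2,numpy as np
a=cv2.imread('pics/scene0.png')[150:300,155:355];b=cv2.imread('pics/side0.png')[130:270,270:400]
cv2.imwrite('pics/c1.png',cv2.resize(a,None,fx=4,fy=4,interpolation=cv2.INTER_CUBIC))
cv2.imwrite('pics/c2.png',cv2.resize(b,None,fx=4,fy=4,interpolation=cv2.INTER_CUBIC))
E
```

```text
(no output)
```

View pics/c1.png

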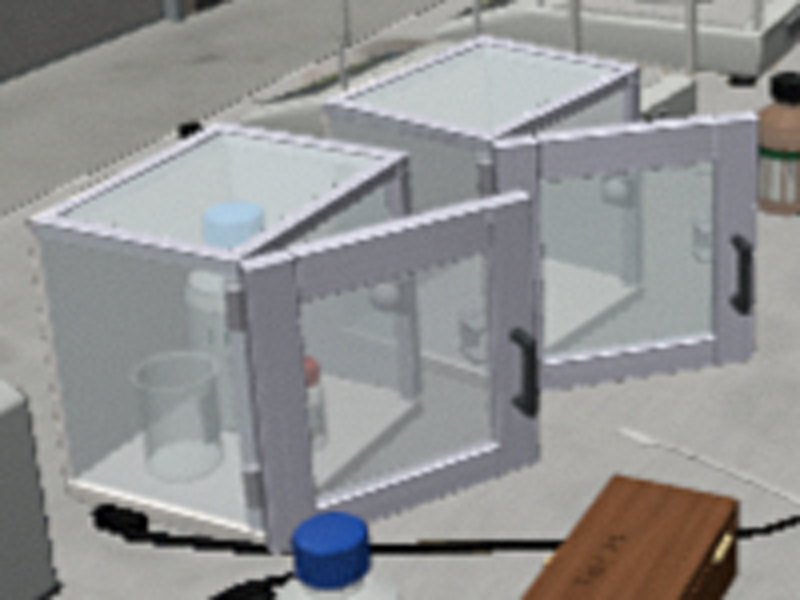

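View pics/c2.png

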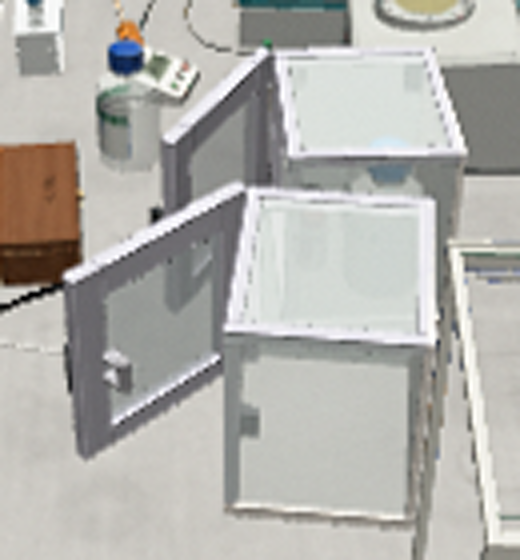

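```bash
python3 - <<'E'
from h import *
np.set_printoptions(precision=3,suppress=True)
S=lambda u,v:atz('scene0.png',155+u/4,150+v/4,.17)[:2]
T=lambda u,v:atz('side0.png',270+u/4,130+v/4,.17)[:2]
print('L cab S BL BR FR FL',S(35,220),S(215,127),S(407,157),S(243,258))
print('L door S',S(245,268),S(528,197),'T',T(268,52),T(167,140))
print('R cab S FL',S(497,140),S(637,70),'T',T(247,190),T(433,200),T(433,345),T(227,332))
print('R door S',S(500,147),S(755,118),'T',T(240,187),T(70,278))
E
```

```text
L cab S BL BR FR FL [0.714 0.208] [0.718 0.058] [0.59  0.054] [0.589 0.202]
L door S [0.581 0.211] [0.501 0.078] T [0.591 0.195] [0.51  0.065]
R cab S FL [0.557 0.01 ] [ 0.539 -0.138] T [ 0.566 -0.002] [ 0.694 -0.018] [ 0.672 -0.174] [ 0.547 -0.158]
R door S [0.55  0.019] [ 0.437 -0.084] T [0.561 0.002] [ 0.447 -0.1  ]
```

```bash
python3 - <<'E'
from h import *
np.set_printoptions(precision=3,suppress=True)
s=manip.sense();M=R.from_quat(s['tool_rot']).as_matrix();print(M)
A=lambda f,u,v,z=0:atz(f,u,v,z)
print('amber T base',A('side0.png',317,331),'cap',A('side0.png',317,298,.105))
print('red S base',A('scene0.png',395,187),'cap T z.2',A('side0.png',268,375,.2),'z.15',A('side0.png',268,375,.15))
print('blue base S',A('scene0.png',240,345),'cap T',A('side0.png',301,141,.13))
print('box S corners z.05',[A('scene0.png',*p,.06)[:2] for p in((310,270),(340,275),(305,312),(278,302))])
p=s['tcp_pos']
for w in([.153,-.606,.30],[.42,-.3,.30],[.48,.125,.30],[.48,.125,.125]):print(w,100*M.T@(np.array(w)-p))
E
```

```text
[[-0.969 -0.     0.245]
 [-0.245  0.002 -0.969]
 [-0.    -1.    -0.002]]
amber T base [ 0.518 -0.376  0.   ] cap [ 0.519 -0.364  0.105]
red S base [ 0.424 -0.53   0.   ] cap T z.2 [ 0.443 -0.579  0.2  ] z.15 [ 0.436 -0.554  0.15 ]
blue base S [0.463 0.326 0.   ] cap T [0.472 0.285 0.13 ]
box S corners z.05 [array([0.416, 0.147]), array([0.355, 0.14 ]), array([0.366, 0.27 ]), array([0.421, 0.265])]
[0.153, -0.606, 0.3] [ 0.043 -6.959  0.053]
[0.42, -0.3, 0.3] [-33.347  -6.902 -23.063]
[0.48, 0.125, 0.3] [-49.587  -6.818 -62.793]
[0.48, 0.125, 0.125] [-49.581  10.682 -62.759]
```

```bash
python3 -m jog '[[[0,-7,0],0],[[0,-7,0],0],[[-33,-7,-23],0.25],[[-33,-7,-23],0.25],[[-33,-7,-23],0.25],[[-33,-7,-23],0.25],[[-33,-7,-23],0.25],[[-33,-7,-23],0.25],[[-33,-7,-23],0.25],[[-33,-7,-23],0.25],[[-33,-7,-23],0.25],[[-33,-7,-23],0.25],[[-33,-7,-23],0.25],[[-33,-7,-23],0.25],[[-33,-7,-23],0.25]]' 0 && python3 - <<'E'
from h import *
s=manip.sense();M=R.from_quat(s['tool_rot']).as_matrix();print(M.round(3),s['tcp_pos'],s['q'],s['force'])
E
```

```text
t: 1.35
tcp_pos: [0.4165, -0.3022, 0.3011]
tool_rot: [-0.0, -0.707, 0.707, 0.001]
force: [0.1, -0.5, -0.2]
finger_gap: -0.006
[[-1.    -0.001 -0.002]
 [ 0.002 -0.    -1.   ]
 [ 0.001 -1.     0.   ]] [ 0.41649941 -0.30223992  0.30108681] [-8.44722566e-01  2.96528607e-01  1.61594664e+00 -7.72522257e-04
  1.22945253e+00  7.28118527e-01] [ 0.06248067 -0.49018495 -0.2365408 ]
```

```bash
python3 -m jog '[[[-6,0,-43],0],[[-6,0,-43],0],[[-6,0,-43],0],[[-6,0,-43],0],[[-6,0,-43],0],[[-6,0,-43],0],[[-6,0,-43],0],[[-6,0,-43],0],[[-6,0,-43],0],[[-6,0,-43],0],[[-6,0,-43],0],[[-6,0,-43],0],[[-6,0,-43],0],[[-6,0,-43],0]]' && python3 - <<'E'
from h import *
s=snap('scene','s1.png');a=s['frame'][80:330,100:400,::-1]
cv2.imwrite('pics/c3.png',cv2.resize(a,None,fx=2.4,fy=2.4,interpolation=cv2.INTER_CUBIC))
s=snap('wrist','w1.png')
E
```

```text
t: 2.52
tcp_pos: [0.4779, 0.1262, 0.3011]
tool_rot: [-0.001, -0.707, 0.707, 0.002]
force: [-0.3, -0.1, 0.4]
finger_gap: 0.001
```

View pics/c3.png

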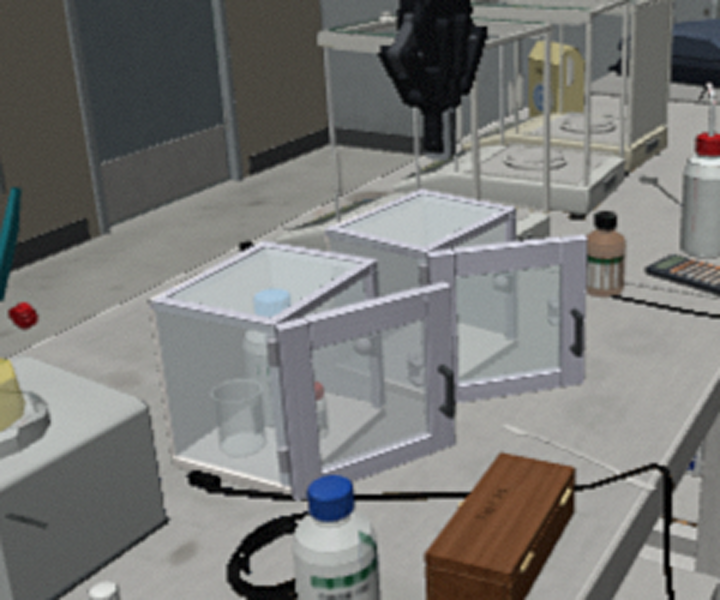

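View pics/w1.png

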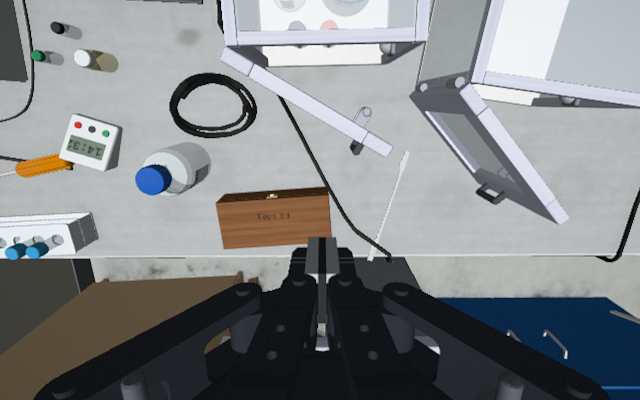

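The wrist view confirms glassware in the left cabinet. Its door's top edge runs from (222,52) to (387,157). The handle is at (357,148).

```bash
python3 - <<'E'
from h import *
for p in((222,58),(387,157),(392,150),(227,45),(225,45),(415,40)):print(p,atz('w1.png',*p,.17)[:2].round(3))
E
```

```text
(222, 58) [0.582 0.205]
(387, 157) [0.502 0.069]
(392, 150) [0.508 0.065]
(227, 45) [0.591 0.2  ]
(225, 45) [0.592 0.202]
(415, 40) [0.594 0.052]
```

```bash
python3 -m jog '[[[0,17.5,0],0],[[0,17.5,0],0],[[0,17.5,0],0],[[0,17.5,0],0],[[0,17.5,0],0],[[0,17.5,0],0],[[-1,17.5,1],0],[[-2,17.5,2],0],[[-3,17.5,3],0],[[-3.5,17.5,3.5],0],[[-4,17.5,4],0],[[-4.5,17.5,4],0],[[-5,17.5,4],0],[[-5.5,17.5,4],0],[[-6,17.5,4],0],[[-6.5,17.5,4],0],[[-7,17.5,4],0],[[-7,17.5,4],0]]' && python3 -c "
from h import *
snap('wrist','w2.png')"
```

```text
t: 4.12
tcp_pos: [0.5492, 0.088, 0.1263]
tool_rot: [-0.001, -0.707, 0.707, -0.0]
force: [0.4, -0.3, -0.7]
finger_gap: -0.003
```

View pics/w2.png

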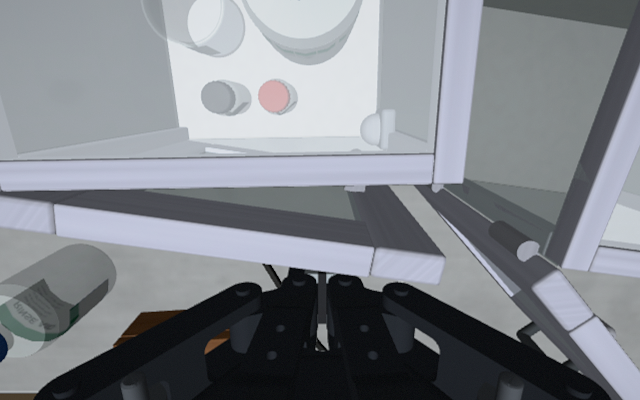

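```bash
python3 -m jog '[[[-0.5,0,0],0],[[-1,0,0],0],[[-1.3,0,0],0],[[-1.6,0,0],0],[[-1.8,0,0],0],[[-1.8,0,0],0]]'
```

```text
t: 4.67
tcp_pos: [0.5672, 0.0877, 0.1264]
tool_rot: [0.002, 0.707, -0.707, 0.0]
force: [-0.0, 0.3, 0.7]
finger_gap: -0.001
```

```bash
python3 -m jog '[[[-0.2,0,0],0],[[-0.4,0,0],0],[[-0.4,0,0],0]]'; python3 -c "
from h import *
snap('wrist','w3.png')"
```

```text
t: 4.92
tcp_pos: [0.5697, 0.0877, 0.1264]
tool_rot: [0.001, 0.707, -0.707, -0.001]
force: [-1.1, -0.1, 0.4]
finger_gap: -0.003
```

View pics/w3.png

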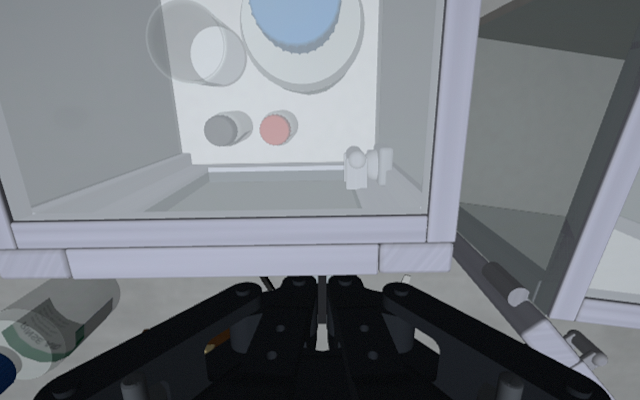

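```bash
python3 -m jog '[[[-0.2,0,0],0],[[-0.4,0,0],0],[[-0.4,0,0],0]]'
```

```text
t: 5.22
tcp_pos: [0.5695, 0.088, 0.1255]
tool_rot: [-0.003, 0.707, -0.707, -0.004]
force: [-8.4, 0.0, 1.5]
finger_gap: 0.005
```

```bash
python3 -m jog '[[[-0.3,0,0],0],[[-0.5,0,0],0],[[-0.5,0,0],0],[[-0.5,0,0],0]]'
```

```text
t: 5.55
tcp_pos: [0.5692, 0.0883, 0.1246]
tool_rot: [-0.007, 0.707, -0.707, -0.008]
force: [-17.2, -1.1, 6.3]
finger_gap: -0.001
```

It's on the stop: 17 N and no further advance. I'll back off along −x, lift clear and check.

```bash
python3 -m jog '[[[1,0,0],0],[[2,0,0],0],[[4,0,0],0],[[6,0,-1],0],[[7,0,-2],0],[[7,0,-2],0],[[7,-5,-2],0],[[7,-10,-2],0],[[7,-18,-2],0],[[7,-18,-2],0],[[7,-18,-2],0],[[7,-18,-2],0],[[7,-18,-2],0]]'; python3 -c "
from h import *
a=snap('wrist','w4.png')['frame'];b=snap('side','d4.png')['frame'];print(manip.sense()['force'])
b=cv2.resize(b[120:370,230:430],(480,600));a=cv2.resize(a[:300],(320,150))
cv2.imwrite('pics/m.png',np.hstack([b,np.vstack([a,np.zeros((450,320,3),np.uint8)])])[:,:,::-1])"
```

```text
t: 6.63
tcp_pos: [0.5104, 0.1079, 0.3077]
tool_rot: [-0.002, -0.707, 0.707, -0.001]
force: [-0.8, -0.8, -0.1]
finger_gap: 0.002
[-0.64909648 -0.3714114   0.4294839 ]
```

View pics/w4.png

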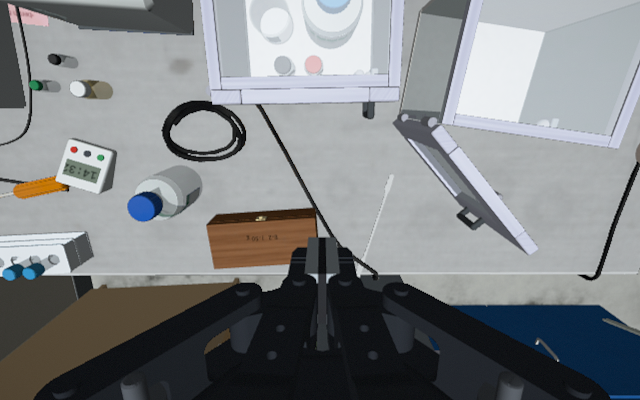

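View pics/m.png

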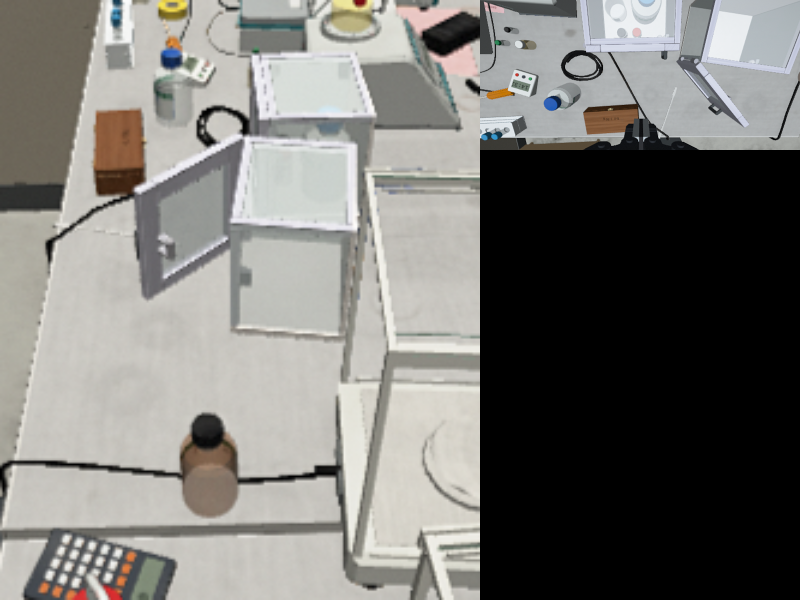

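```bash
python3 -c "
from station import workorder
print(workorder.sign_off())"
```

```text
the job is handed in; nothing more can be done
None
```

I pushed the left cabinet's door shut and handed the job in at about 6.7 s. That cabinet holds the beaker, bottle and vials. Sign-off gives no verdict, so these are my own last checks:

- **Loaded door:** I used closed fingers near the free edge, going past the catch until the door met its stop. The push force reached 17 N with no further advance. After I backed off, the wrist view shows the door flush with the cabinet front. I judged this by eye and did not compute the angle.
- **Empty door:** its free corner is at the same pixel in the side view as at the start, about (287,199).
- **Brown bottle:** it stands upright and looks to be where it was in the side view. I did not measure its position again.
- **Arm:** it is raised clear of everything, with force readings at noise level.

No check failed or disagreed.

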